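Put the potato in the dark side of the dry-store bin

ROBOT

A 6-joint arm with a two-finger parallel gripper is mounted at the origin on the work surface. World frame = base frame: x ahead of the robot, y to its left, z up, the work surface at z = 0. Lengths are in m, angles in rad, forces in N, time in s.
With the tool pointing down it reaches from about 0.35 to 0.975 m from the base axis. Payload 4.9 kg.
Tool frame: the origin (TCP) lies on the centre line of the jaws, within the pads' length; the fingertips stand 14 mm ahead of it and the grasp point (between the pads) lies 5 mm behind it (manip.nose_length is the distance from the TCP to the fingertips, in m); z points along the fingers, y is the line along which they close (so a half turn about z gives the same grasp; the last joint's range is limited). The gripper opens to 85 mm and grips with 20 to 120 N. Pads are 22 mm wide; open, the fingers measure 114 mm over their backs; the gripper's body (76 mm by 85 mm) begins 54 mm behind the grasp point. The pads swing forward as they close: fully open they stand 13 mm farther back than shut.
Start: joints at [-1.239, 0.053, 1.613, -0, 1.476, -0.119], TCP at [0.272, -0.563, 0.245] pointing down, gripper open.
Joint ranges: [-3.01, 3.01], [-1.01, 2.22], [0.06, 2.58], [-1.02, 4.17], [0.09, 2.62], [-3.14, 3.14]. Speed limits (rad/s): [2.57, 2.57, 3.14, 3.14, 3.14, 3.14].

INTERFACE

Orientations are given as a unit quaternion [w, x, y, z].
In Python, from plant import manip, imaging gives the robot as it stands.
- The arm moves only by the tool play_rows, never from a script. Its argument "commands" is a list of rows, each a list of 6 numbers: the shift along the tool's x, y, z in mm, then the turn, a rotation vector about the tool's x, y, z in degrees. A call has 1 to 5 rows; each row shifts and turns the commanded pose from where the row before left it, along the tool's axes as they then stand; what a row does not reach is not made up. A row lasts 1/12 s, in which the tool goes at most 41.7 mm and 7.16 degrees, less where a joint would pass 70% of its speed; a pose out of reach is approached as far as the arm can. A call is refused whole if a number of a shift passes 41.7 or a number of a turn 7.16, either way. A call with a gripper value outside its range is refused whole. "hand" is the finger opening in mm, from 0 to 85.4, set as the call begins (left out, the last holds). The fingers move at their own pace and stop on an object; the grip force is fixed at half the most. Time passes only in rows, so rows that do not move let the fingers close. It gives the time, the measured TCP pose, the force, the opening and the grip force at its end, in the units of the state.
- manip.state(): the state, without advancing time (a new reading comes with each control period).
- imaging.grab_frame(name): name is "scene" or "top" or "wrist"; returns a dict with "image" (384x512x3 uint8, red, green, blue), "fx", "fy", "cx", "cy" (pixels), "k1" (the pictures are not rectified: a ray, as slopes to the right and down, at radius r is drawn at 1 + k1 r^2 times it, then the intrinsics apply), "R" (3x3) and "t" (3): a world point X has camera coordinates R X + t; the wrist camera has in their place "mount" (4x4, takes a point from camera to tool coordinates, whose origin is the TCP and whose axes are the flange's). Camera axes: x right, y down, z forward; pixel columns grow to the right and rows downward; lengths in m; the calibration is good to about 2 mm. A picture is of the moment at which its call begins: read the wrist's pose just before it. There is no depth.
- manip.job_done(): hands the job in; it is judged then, once.
The state is a dict: "time": time; "joint_pos": joint angles; "joint_vel": joint speeds; "joint_efforts": joint torques, N m; "tool_pos": TCP position; "tool_rot": TCP orientation; "contact_force": force on the tool from outside, world axes, zero at the start; "ft_torque": the same for the moment, N m; "gripper_width": opening from 0.0 (shut) to 1.0 (fully open); "grasp_force": force on a finger pad.
Only numpy, scipy, OpenCV 4.12 (cv2) and the standard library are available. Lean on these libraries where they do the work, as an engineer would, in place of code of your own. Each camera call takes 0.05 s, during which the arm holds its last target. There are 200 camera calls.

TASK

The white bin has two deep wells, one for potatoes and one for lemons: look which is which today. Put the loose potato from the table in with the other potato, lowering it gently to the bottom instead of dropping it (if the sliding cover is in the way, slide it aside first); then slide the cover fully home over the potato well so that the potatoes are in the dark and the lemon well is left open. Leave the potato and lemon that are already in the bin in their wells, and do not disturb the jar, the oil bottle or the can.

Things in the scene. Friction and masses are not known exactly. Their poses are not given: they have to be found in the camera images.
- potato: the loose brown potato lying on the table left or right of the bin, about 90 mm long (its own x axis), 56 mm wide and high, 110 to 225 g; origin at the centre of its underside, a small flat keeps it from rolling; grip it across its width
- potato_center (a point): centre of the loose potato, 28 mm above its underside
- potato_in_bin: a like brown potato lying in the near (robot-side) half of one of the two wells: it marks the potato well (the cover may hide it), about 90 mm long (its own x axis), 56 mm wide and high; origin at the centre of its underside
- potato_in_bin_center (a point): centre of the potato in the bin, 28 mm above its underside
- lemon_in_bin: a yellow lemon lying in the near (robot-side) half of the other well: it marks the lemon well (the cover may hide it), about 84 mm long (its own x axis), 56 mm wide and high; origin at the centre of its underside
- lemon_in_bin_center (a point): centre of the lemon in the bin, 28 mm above its underside
- bin: white plastic bin with blue rim bands, fixed to the table; 236 mm deep (its x axis, away from the robot), 324 mm wide (its y axis, to the left), 110 mm high; 8 mm outer walls and 8 mm wall between its two open-topped wells, each 220 mm (x) by 150 mm (y) inside and 104 mm deep; origin at the centre of its underside, on the table
- well_left (a point): centre of the inner floor (6 mm above the table) of the bin's left (+y) well; axes as the bin's
- well_right (a point): centre of the inner floor of the bin's right (-y) well; axes as the bin's
- cover (a joint): the grey cover, a flat panel 236 mm (x) by 166 mm (y) by 8 mm that slides on top of the bin along the bin's y axis, over one well or the other: 0 m = against its stop, fully over the right (-y) well; 0.158 m = against its stop, fully over the left (+y) well; it starts anywhere between and stays where it is left; about 1.2 N moves it
- cover_handle (a point): centre of the top of the cover's blue upright grip bar, 162 mm above the table; the bar stands at the middle of the panel, 70 mm long (bin x), 16 mm thick (bin y), 44 mm high above the panel; pinch it from above across its thickness
- jar: amber glass jar with red cap, 70 mm across, 110 mm high, on the side of the bin away from the loose potato; origin at the centre of its underside. Leave it alone.
- oil: green oil bottle with yellow cap, 60 mm across, 150 mm high, standing on the left, nearer the robot than the bin; origin at the centre of its underside. Leave it alone.
- can: red food can, 100 mm across, 120 mm high, standing on the right, nearer the robot than the bin; origin at the centre of its underside. Leave it alone.
There are look-alikes about, which are no part of the job. What is shaped like the potato but green or turquoise is not meant.

How it is judged:
On the way:
1. the loose potato, still held by the fingers, has been lowered to within about 30 mm of the bottom of the well that holds the other potato (((x of potato_in_bin_center in the frame of well_left between -0.11 and 0.11 m and y of potato_in_bin_center in the frame of well_left between -0.075 and 0.075 m and z of potato_in_bin_center in the frame of well_left between 0 and 0.09 m and x of lemon_in_bin_center in the frame of well_right between -0.11 and 0.11 m and y of lemon_in_bin_center in the frame of well_right between -0.075 and 0.075 m and z of lemon_in_bin_center in the frame of well_right between 0 and 0.09 m and x of potato_center in the frame of well_left between -0.11 and 0.11 m and y of potato_center in the frame of well_left between -0.075 and 0.075 m and z of potato_center in the frame of well_left between 0 and 0.058 m and contact force between the fingers and potato above 0.3 N) or (x of potato_in_bin_center in the frame of well_right between -0.11 and 0.11 m and y of potato_in_bin_center in the frame of well_right between -0.075 and 0.075 m and z of potato_in_bin_center in the frame of well_right between 0 and 0.09 m and x of lemon_in_bin_center in the frame of well_left between -0.11 and 0.11 m and y of lemon_in_bin_center in the frame of well_left between -0.075 and 0.075 m and z of lemon_in_bin_center in the frame of well_left between 0 and 0.09 m and x of potato_center in the frame of well_right between -0.11 and 0.11 m and y of potato_center in the frame of well_right between -0.075 and 0.075 m and z of potato_center in the frame of well_right between 0 and 0.058 m and contact force between the fingers and potato above 0.3 N))), for 0.05 s.
At the end, for the whole second after the job is handed in: The loose potato and the other potato both lie in the same well, at its bottom and at rest, the lemon lies in the other well, and the cover stands still over the potato well, within 10 mm of its end stop (((x of potato_in_bin_center in the frame of well_left between -0.11 and 0.11 m and y of potato_in_bin_center in the frame of well_left between -0.075 and 0.075 m and z of potato_in_bin_center in the frame of well_left between 0 and 0.09 m and x of lemon_in_bin_center in the frame of well_right between -0.11 and 0.11 m and y of lemon_in_bin_center in the frame of well_right between -0.075 and 0.075 m and z of lemon_in_bin_center in the frame of well_right between 0 and 0.09 m and x of potato_center in the frame of well_left between -0.11 and 0.11 m and y of potato_center in the frame of well_left between -0.075 and 0.075 m and z of potato_center in the frame of well_left between 0 and 0.065 m and value of joint cover above 0.148 m) or (x of potato_in_bin_center in the frame of well_right between -0.11 and 0.11 m and y of potato_in_bin_center in the frame of well_right between -0.075 and 0.075 m and z of potato_in_bin_center in the frame of well_right between 0 and 0.09 m and x of lemon_in_bin_center in the frame of well_left between -0.11 and 0.11 m and y of lemon_in_bin_center in the frame of well_left between -0.075 and 0.075 m and z of lemon_in_bin_center in the frame of well_left between 0 and 0.09 m and x of potato_center in the frame of well_right between -0.11 and 0.11 m and y of potato_center in the frame of well_right between -0.075 and 0.075 m and z of potato_center in the frame of well_right between 0 and 0.065 m and value of joint cover below 0.01 m)) and linear speed of potato below 0.02 m/s and velocity of joint cover between -0.01 and 0.01 m/s); the robot touches nothing.
It fails at once if the potato is knocked or pressed hard against the bin (over 80 N) (contact force between potato and bin above 80 N).
It fails at once if the potato or lemon already in the bin is lifted out (z of any of potato_in_bin_center, lemon_in_bin_center in the frame of bin above 0.105 m).
It fails at once if the jar, oil bottle or can is shifted by more than 20 mm or tipped (distance of any of jar, oil, can from where it was at the start of the episode above 0.02 m or angle between any of jar, oil, can's own z axis and vertical above 0.3 rad).
It also fails if it takes over 70 s, if anything falls off the work surface, if the arm or the gripper's body presses on something with over 40 N, if the wrist force passes 120 N, or if a joint passes its speed limit or range.

## Working session

There is one attempt and no reset: what is moved stays moved. The work goes in short steps, Python scripts to look and compute and a tool call to move; the robot and the scene stay as the last step left them, time stands still between calls to the robot, and variables do not carry over. Pictures are saved under pics/ and viewed, at most 10 in all, crops included, and the job is handed in when it is done.

Besides the shell and the picture viewer there is one more tool, called after "Request:" by a JSON object that holds its "op" and its "data", one argument or row to a line. play_rows: Moves the arm, as the interface text tells. Its arguments: {"type":"object","properties":{"commands":{"type":"array","items":{"type":"array","items":{"type":"number"}}},"hand":{"type":"number"}},"required":["commands"]}

```bash
mkdir -p pics; ls; cat > h.py <<'E'
import numpy as np, cv2
from plant import manip, imaging
def ray(f,u,v,R=None,t=None):
    x=np.array([(u-f["cx"])/f["fx"],(v-f["cy"])/f["fy"]]); p=x.copy()
    for _ in range(20): p=x/(1+f["k1"]*(p@p))
    d=np.array([p[0],p[1],1.])
    R=np.array(f["R"]);t=np.array(f["t"])
    return -R.T@t, R.T@d
def onz(f,u,v,z):
    o,d=ray(f,u,v); return o+d*(z-o[2])/d[2]
def q2R(q):
    from scipy.spatial.transform import Rotation as Ro
    return Ro.from_quat([q[1],q[2],q[3],q[0]]).as_matrix()
def wrist():
    s=manip.state(); f=imaging.grab_frame("wrist"); M=np.array(f["mount"])
    Rt=q2R(s["tool_rot"]); Rc=Rt@M[:3,:3]; o=Rt@M[:3,3]+np.array(s["tool_pos"])
    f["R"]=Rc.T; f["t"]=-Rc.T@o; return f
def proj(f,X):
    c=np.array(f["R"])@np.array(X)+np.array(f["t"]); p=c[:2]/c[2]; p=p*(1+f["k1"]*(p@p))
    return p*[f["fx"],f["fy"]]+[f["cx"],f["cy"]]
E
python3 - <<'E'
from h import *
for n in("top","scene"):
    f=imaging.grab_frame(n); cv2.imwrite(f"pics/{n}0.png",f["image"][:,:,::-1]); np.save(n+"0",f,allow_pickle=True)
    print(n,f["fx"],f["k1"],-np.array(f["R"]).T@f["t"])
print(manip.state(), manip.nose_length)
E
```

```text
pics
top 475.498541743887 -0.04918686732031578 [ 0.20778425 -0.01637038  1.72848171]
scene 486.33692232552465 -0.16926821623102448 [ 1.18602626 -1.08557594  1.23081789]
{'time': 0.1, 'joint_pos': array([-1.23905704e+00,  5.33096564e-02,  1.61413203e+00,  1.12465900e-05,
        1.47597072e+00, -1.19034783e-01]), 'joint_vel': array([-0.00186074,  0.00029836, -0.00223422, -0.00223238,  0.0014876 ,
       -0.00057754]), 'joint_efforts': array([ 6.98194390e-05, -3.94904315e+01, -3.71362996e+01, -4.52335121e-05,
        3.96241856e-03, -6.27806628e-06]), 'tool_pos': array([ 0.27210222, -0.56208247,  0.24418898]), 'tool_rot': array([-9.05329735e-04,  9.74707400e-01,  2.23483010e-01, -9.10191725e-05]), 'contact_force': array([-0.56414397,  0.68828436,  0.22036708]), 'ft_torque': array([0.00751038, 0.01227045, 0.00045121]), 'grasp_force': 0.0, 'gripper_width': 0.9975140080216135} 0.014
```

View pics/top0.png

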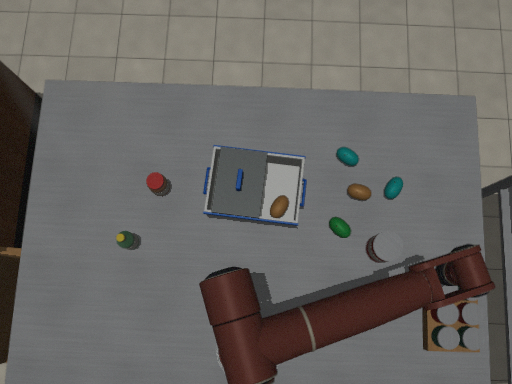

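View pics/scene0.png

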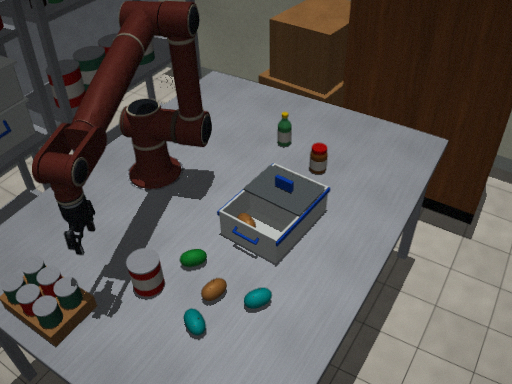

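The top view shows the bin at about (255,187). The grey cover is over the left well, with its blue handle at (240,180). A brown potato lies in the open right well at (280,206), so right is the potato well.

Candidates for the loose potato: brown (359,191), teal (347,156), teal (394,187) and green (340,227). By the description it is the brown one at (359,191).

```bash
python3 - <<'E'
from h import *
F={n:np.load(n+"0.npy",allow_pickle=True).item() for n in("top","scene")}
H={n:cv2.cvtColor(F[n]["image"],cv2.COLOR_RGB2HSV) for n in F}
def comps(n,lo,hi,box,amin=15):
    m=cv2.inRange(H[n],lo,hi); k=np.zeros_like(m); x0,y0,x1,y1=box; k[y0:y1,x0:x1]=m[y0:y1,x0:x1]
    N,l,s,c=cv2.connectedComponentsWithStats(k); out=[]
    for i in range(1,N):
        if s[i,4]>=amin:
            out.append((c[i],s[i],np.argwhere(l==i)[:,::-1]))
    return out
def orient(f,p,z):
    w=np.array([onz(f,*q,z)[:2] for q in p]); mu=w.mean(0); e,v=np.linalg.eigh(np.cov((w-mu).T)); a=v[:,1]
    pr=(w-mu)@v; return mu,np.degrees(np.arctan2(a[1],a[0])),np.ptp(pr,axis=0)
for nm,n,box,z in(("potato","top",(340,175,380,210),.028),("potato","scene",(190,270,240,310),.028),("inbin","top",(260,180,302,225),.034)):
    for c,s,p in comps(n,(5,110,40),(25,255,255),box): print(nm,n,c,s[4],orient(F[n],p,z))
for n,box in(("top",(195,135,320,240)),("scene",(210,160,340,265))):
    for c,s,p in comps(n,(105,120,40),(125,255,255),box,8): print("blue",n,c,s,onz(F[n],*c,.11),onz(F[n],*c,.15))
    if n=="top":
        m=cv2.inRange(H[n],(105,120,40),(125,255,255)); 
f=F["top"]
a=f["image"][135:240,195:405]; b=F["scene"]["image"][160:310,185:335]
cv2.imwrite("pics/c.png",np.vstack([cv2.resize(a[:,:,::-1],(800,400),interpolation=cv2.INTER_CUBIC)]))
E
```

```text
potato top [358.89010989 191.6007326 ] 273 (array([ 0.56782094, -0.38058768]), np.float64(76.34192809794816), array([0.05292769, 0.08392121]))
potato scene [213.45118734 289.22427441] 379 (array([ 0.57227769, -0.37770183]), np.float64(87.11727659040679), array([0.06048463, 0.09147494]))
inbin top [278.77372263 206.41240876] 274 (array([ 0.50039964, -0.08873963]), np.float64(152.05642074321855), array([0.05148991, 0.08372615]))
blue top [277.625 152.875] [275 152   7   2   8] [ 0.67884747 -0.07573441  0.11      ] [ 0.66720537 -0.07426726  0.15      ]
blue top [285.625 153.875] [283 153   7   2   8] [ 0.67631986 -0.1041016   0.11      ] [ 0.66474022 -0.10193336  0.15      ]
blue top [294.5   154.875] [291 154   8   2   8] [ 0.67392285 -0.13554609  0.11      ] [ 0.66240246 -0.13260072  0.15      ]
blue top [205.9        180.03333333] [203 167   7  27  60] [0.57049434 0.17154834 0.11      ] [0.56153014 0.16690402 0.15      ]
blue top [238.88785047 179.47663551] [236 169   7  22 107] [0.57704349 0.05653746 0.11      ] [0.56791742 0.05473558 0.15      ]
blue top [303.19402985 192.76119403] [300 179   6  27  67] [ 0.53863302 -0.16886413  0.11      ] [ 0.53045625 -0.16509532  0.15      ]
blue top [248.49246231 218.01005025] [203 212  95  14 199] [0.44275617 0.01724405 0.11      ] [0.43694895 0.01641328 0.15      ]
blue scene [283.57657658 182.98198198] [275 174  19  19 222] [0.55466512 0.09072586 0.11      ] [0.57719728 0.04874574 0.15      ]
blue scene [301.47368421 217.24912281] [276 187  54  59 285] [ 0.69183818 -0.03268492  0.11      ] [ 0.70947488 -0.07026073  0.15      ]
blue scene [244.67924528 236.29245283] [232 226  27  19 106] [ 0.57738658 -0.20224696  0.11      ] [ 0.59910785 -0.2337714   0.15      ]
```

View pics/c.png

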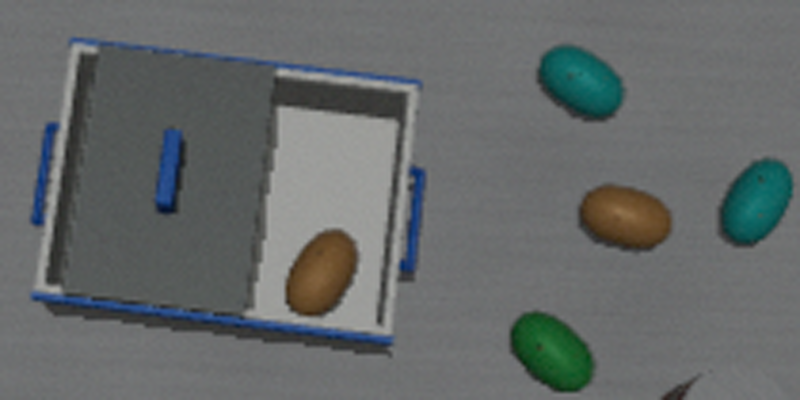

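```bash
python3 - <<'E'
from h import *
f=np.load("top0.npy",allow_pickle=True).item(); g=np.load("scene0.npy",allow_pickle=True).item()
C=[(72,40),(418,82),(392,341),(32,297)]
P=np.array([onz(f,195+(u+.5)*210/800-.5,135+(v+.5)*105/400-.5,.11)[:2] for u,v in C]); print(P.mean(0))
x=(P[0]+P[1]-P[2]-P[3])/2; y=(P[0]+P[3]-P[1]-P[2])/2
print(np.linalg.norm(x),np.linalg.norm(y),np.degrees([np.arctan2(x[1],x[0]),np.arctan2(-y[0],y[1])]))
c=P.mean(0); a=np.arctan2(*(x/np.linalg.norm(x)-np.array([0,0])+0)[::-1])/2+np.arctan2(-y[0],y[1])/2
B=np.array([[np.cos(a),-np.sin(a)],[np.sin(a),np.cos(a)]])
def tri(p,q):
    o1,d1=ray(f,*p);o2,d2=ray(g,*q); s=np.linalg.lstsq(np.c_[d1,-d2],o2-o1,rcond=None)[0]; A=o1+d1*s[0];Q=o2+d2*s[1]; return (A+Q)/2,np.linalg.norm(A-Q)
h=tri((238.89,179.48),(283.58,182.98)); print("handle",h,(h[0][:2]-c)@B)
p=tri((358.89,191.6),(213.45,289.22)); print("potato",p)
print("inbin",(np.array([.5004,-.0887])-c)@B,np.degrees(a))
E
```

```text
[0.5631113  0.00116581]
0.24361309997271482 0.3255577498449203 [-4.8304049  -4.83329442]
handle (array([0.57127771, 0.056196  , 0.14153708]), np.float64(0.0035342987882234496)) [0.00350209 0.05552249]
potato (array([ 0.56993132, -0.37906782,  0.02705179]), np.float64(0.005172548534005468))
inbin [-0.05491889 -0.09482873] -4.831849659045868
```

The crop confirms the choice: brown loose potato at crop (625,217), other potato at (322,272) in the open right well, and the cover about 23 mm short of its left stop. I'll open the cover fully first.

Request:
{"op": "play_rows", "data": {
  "commands": [
    [0,0,0,0,0,6.1],
    [0,0,0,0,0,6.1],
    [0,0,0,0,0,6.1],
    [0,0,0,0,0,6.1],
    [0,0,0,0,0,6.2]
  ]
}}

```text
time: 0.52
tool_pos: [0.2722, -0.5622, 0.2446]
tool_rot: [-0.001, 0.999, -0.044, -0.0]
contact_force: [-0.2, -0.3, -1.2]
gripper_width: 1.0
grasp_force: 0.0
```

Request:
{"op": "play_rows", "data": {
  "commands": [
    [12.3,-32,0,0,0,0],
    [12.3,-32,0,0,0,0],
    [12.3,-32,0,0,0,0],
    [12.3,-32,0,0,0,0],
    [12.3,-32,0,0,0,0]
  ]
}}

```text
time: 0.93
tool_pos: [0.3471, -0.4065, 0.2446]
tool_rot: [-0.0, 0.999, -0.042, -0.0]
contact_force: [-0.4, 0.0, 0.4]
gripper_width: 1.002
grasp_force: 0.0
```

Request:
{"op": "play_rows", "data": {
  "commands": [
    [12.3,-32,0,0,0,0],
    [12.3,-32,0,0,0,0],
    [12.3,-32,0,0,0,0],
    [12.3,-32,0,0,0,0],
    [12.3,-32,0,0,0,0]
  ]
}}

```text
time: 1.35
tool_pos: [0.4217, -0.2521, 0.2449]
tool_rot: [-0.0, 0.999, -0.042, -0.0]
contact_force: [1.5, -0.9, 0.3]
gripper_width: 1.004
grasp_force: 0.0
```

Request:
{"op": "play_rows", "data": {
  "commands": [
    [12.3,-32,0,0,0,0],
    [12.3,-32,0,0,0,0],
    [12.3,-32,0,0,0,0],
    [12.3,-32,0,0,0,0],
    [12.3,-32,0,0,0,0]
  ]
}}

```text
time: 1.77
tool_pos: [0.4963, -0.0978, 0.2449]
tool_rot: [-0.0, 0.999, -0.042, -0.0]
contact_force: [1.0, -1.2, -0.1]
gripper_width: 0.995
grasp_force: 0.0
```

Request:
{"op": "play_rows", "data": {
  "commands": [
    [12.3,-32,0,0,0,0],
    [12.3,-32,0,0,0,0],
    [12.3,-32,0,0,0,0],
    [12.3,-32,0,0,0,0],
    [12.3,-32,0,0,0,0]
  ]
}}

```text
time: 2.18
tool_pos: [0.5709, 0.0565, 0.2448]
tool_rot: [0.0, 0.999, -0.041, -0.0]
contact_force: [0.5, -0.5, 0.8]
gripper_width: 0.998
grasp_force: 0.0
```

```bash
cat >> h.py <<'E'
def togo(X,yaw):
    s=manip.state(); R=q2R(s["tool_rot"]); y=np.degrees(np.arctan2(R[1,0],R[0,0]))
    print("t",round(s["time"],2),"pos",s["tool_pos"].round(4),"yaw",y.round(2),"tilt",R[:,2].round(3))
    print("togo mm tool axes",(1000*R.T@(np.array(X)-s["tool_pos"])).round(1),"turn z",round(y-yaw,1))
E
python3 - <<'E'
from h import *
togo((.571,.056,.150),-4.8)
f=wrist(); im=f["image"]; cv2.imwrite("pics/w1.png",im[:,:,::-1])
m=cv2.inRange(cv2.cvtColor(im,cv2.COLOR_RGB2HSV),(105,120,40),(125,255,255))
N,l,s,c=cv2.connectedComponentsWithStats(m)
for i in range(1,N):
    if s[i,4]>150:
        r=cv2.minAreaRect(np.argwhere(l==i)[:,::-1].astype(np.float32))
        print(c[i],s[i],[onz(f,*q,.162)[:2].round(4) for q in cv2.boxPoints(r)],onz(f,*c[i],.162))
print(proj(f,(.571,.056,.162)))
E
```

```text
t 2.18 pos [0.5709 0.0565 0.2448] yaw -4.75 tilt [-0.001 -0.    -1.   ]
togo mm tool axes [ 0.3  0.5 94.8] turn z 0.0
[313.77299881  35.56829948] [ 111   32  401    8 2511] [array([0.6876, 0.1353]), array([0.6911, 0.1345]), array([ 0.6698, -0.1094]), array([ 0.6662, -0.1099])] [0.67898404 0.01062963 0.162     ]
[252.28032866 198.65345578] [ 242  150   22   99 2069] [array([0.6123, 0.0613]), array([0.6112, 0.047 ]), array([0.5374, 0.0524]), array([0.5387, 0.0682])] [0.57693263 0.05721843 0.162     ]
[254.64769437 206.31617555]
```

View pics/w1.png

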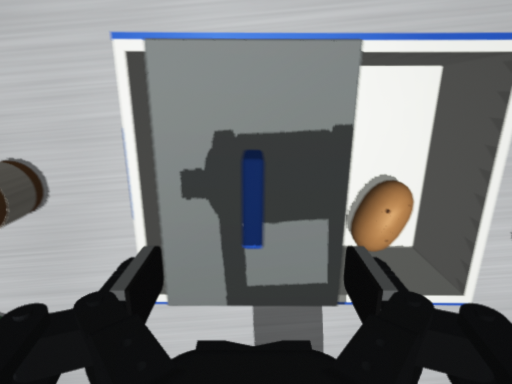

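The wrist view shows the blue handle at (252,199), at (0.575, 0.057), and the potato in the right well at (382,215). I'll lower and pinch the handle.

Request:
{"op": "play_rows", "data": {
  "commands": [
    [4,-0.5,25,0,0,0],
    [0,0,25,0,0,0],
    [0,0,25,0,0,0],
    [0,0,18,0,0,0],
    [0,0,10,0,0,0]
  ]
}}

```text
time: 2.65
tool_pos: [0.5726, 0.0551, 0.1385]
tool_rot: [0.0, 0.999, -0.042, -0.003]
contact_force: [-0.7, 0.4, -0.3]
gripper_width: 1.005
grasp_force: 0.0
```

Request:
{"op": "play_rows", "data": {
  "commands": [
    [0,0,0,0,0,0],
    [0,0,0,0,0,0],
    [0,0,0,0,0,0],
    [0,0,0,0,0,0],
    [0,0,0,0,0,0]
  ],
  "hand": 5
}}

```text
time: 3.07
tool_pos: [0.5757, 0.0548, 0.1441]
tool_rot: [0.0, 0.999, -0.042, 0.001]
contact_force: [0.7, -0.7, -0.3]
gripper_width: 0.301
grasp_force: 0.0
```

Request:
{"op": "play_rows", "data": {
  "commands": [
    [0,0,0,0,0,0],
    [0,-5,0,0,0,0],
    [0,-5,0,0,0,0],
    [0,-5,0,0,0,0],
    [0,-4,0,0,0,0]
  ]
}}

```text
time: 3.48
tool_pos: [0.5772, 0.0744, 0.1439]
tool_rot: [0.0, 0.999, -0.042, 0.001]
contact_force: [-1.8, -1.7, 5.5]
gripper_width: 0.179
grasp_force: 60.7
```

Request:
{"op": "play_rows", "data": {
  "commands": [
    [0,-1,0,0,0,0],
    [0,-1,0,0,0,0],
    [0,-1,0,0,0,0],
    [0,0,0,0,0,0],
    [0,0,0,0,0,0]
  ]
}}

```text
time: 3.9
tool_pos: [0.5774, 0.0775, 0.1439]
tool_rot: [-0.0, 0.999, -0.042, 0.001]
contact_force: [-1.3, 0.1, 5.3]
gripper_width: 0.176
grasp_force: 60.7
```

Request:
{"op": "play_rows", "data": {
  "commands": [
    [0,0,0,0,0,0],
    [0,0,0,0,0,0],
    [0,0,0,0,0,0],
    [0,0,0,0,0,0],
    [0,0,0,0,0,0]
  ],
  "hand": 85
}}

```text
time: 4.32
tool_pos: [0.5763, 0.077, 0.1419]
tool_rot: [-0.0, 0.999, -0.042, -0.0]
contact_force: [0.0, -0.3, 0.9]
gripper_width: 0.872
grasp_force: 0.0
```

Request:
{"op": "play_rows", "data": {
  "commands": [
    [0,0,-15,0,0,0],
    [0,0,-25,0,0,0],
    [0,0,-25,0,0,0],
    [0,0,-25,0,0,0],
    [0,0,-10,0,0,0]
  ]
}}

```text
time: 4.73
tool_pos: [0.5781, 0.0769, 0.2466]
tool_rot: [-0.0, 0.999, -0.042, 0.003]
contact_force: [1.3, -0.5, 1.1]
gripper_width: 0.993
grasp_force: 0.0
```

Request:
{"op": "play_rows", "data": {
  "commands": [
    [2.4,35,0,0,0,0],
    [2.4,35,0,0,0,0],
    [2.4,35,0,0,0,0],
    [2.4,35,0,0,0,0],
    [2.4,35,0,0,0,0]
  ]
}}

```text
time: 5.15
tool_pos: [0.5734, -0.0999, 0.2414]
tool_rot: [-0.0, 0.999, -0.041, -0.0]
contact_force: [0.4, -0.0, 0.2]
gripper_width: 0.994
grasp_force: 0.0
```

Request:
{"op": "play_rows", "data": {
  "commands": [
    [2.4,35,0,0,0,0],
    [2.4,35,0,0,0,0],
    [2.4,35,0,0,0,0],
    [2.4,35,0,0,0,0],
    [2.4,35,0,0,0,0]
  ]
}}

```text
time: 5.57
tool_pos: [0.5708, -0.2755, 0.2412]
tool_rot: [-0.0, 0.999, -0.042, -0.0]
contact_force: [-0.2, 0.0, 0.7]
gripper_width: 1.0
grasp_force: 0.0
```

Request:
{"op": "play_rows", "data": {
  "commands": [
    [2.4,35,0,0,0,0],
    [2.4,35,0,0,0,0],
    [2.4,35,0,0,0,0],
    [0,0,0,0,0,-6.9],
    [0,0,0,0,0,-6.9]
  ]
}}

```text
time: 5.98
tool_pos: [0.5689, -0.3813, 0.2405]
tool_rot: [-0.001, 0.997, 0.08, -0.001]
contact_force: [0.7, 0.2, -0.3]
gripper_width: 0.996
grasp_force: 0.0
```

Request:
{"op": "play_rows", "data": {
  "commands": [
    [0,0,0,0,0,-6.9],
    [0,0,0,0,0,-6.9],
    [0,0,0,0,0,-6.9],
    [0,0,0,0,0,-6.9],
    [0,0,0,0,0,-6.9]
  ]
}}

```text
time: 6.4
tool_pos: [0.5695, -0.379, 0.2409]
tool_rot: [-0.001, 0.928, 0.374, -0.0]
contact_force: [-0.2, 0.5, 0.3]
gripper_width: 0.995
grasp_force: 0.0
```

Request:
{"op": "play_rows", "data": {
  "commands": [
    [0,0,0,0,0,-6.9],
    [0,0,0,0,0,-6.9],
    [0,0,0,0,0,-6.9],
    [0,0,0,0,0,-6.9],
    [0,0,0,0,0,-6.9]
  ]
}}

```text
time: 6.82
tool_pos: [0.5695, -0.379, 0.241]
tool_rot: [-0.001, 0.775, 0.632, -0.0]
contact_force: [0.5, 0.6, -0.8]
gripper_width: 0.993
grasp_force: 0.0
```

```bash
python3 - <<'E'
from h import *
togo((.57,-.379,.033),78)
f=wrist(); im=f["image"]; cv2.imwrite("pics/w2.png",im[:,:,::-1])
m=cv2.inRange(cv2.cvtColor(im,cv2.COLOR_RGB2HSV),(5,110,40),(25,255,255))
N,l,s,c=cv2.connectedComponentsWithStats(m)
for i in range(1,N):
    if s[i,4]>150:
        cn=cv2.findContours((l==i).astype(np.uint8),0,1)[0][0][:,0]
        w=np.array([onz(f,*q,.028)[:2] for q in cn],np.float32)
        print(c[i],s[i],cv2.fitEllipse(w*1000))
E
```

```text
t 6.82 pos [ 0.5695 -0.379   0.241 ] yaw 78.36 tilt [-0.001  0.001 -1.   ]
togo mm tool axes [-1.00e-01  8.00e-01  2.08e+02] turn z 0.4
[253.6593801  167.53050571] [ 230  129   49   78 3065] ((569.8820190429688, -379.445068359375), (54.41206359863281, 89.93672180175781), 166.686279296875)
[ 74.22955145 377.07915567] [ 57 368  33  16 379] ((267.5588073730469, -619.326904296875), (25.028087615966797, 51.02292251586914), 90.55086517333984)
```

View pics/w2.png

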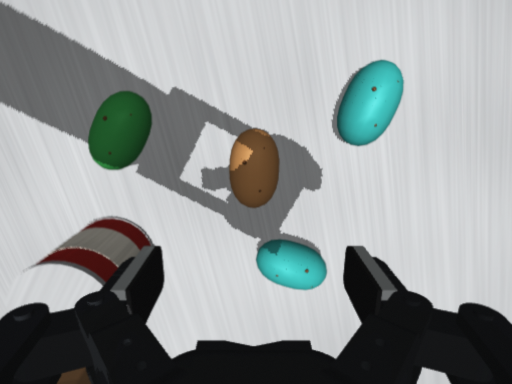

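The wrist view shows the brown potato at (254,168) with a 54 x 90 mm outline. The green one at (120,130), the teal ones at (370,102) and (291,265) and the can are all clear of the fingers. I'll descend and grip.

Request:
{"op": "play_rows", "data": {
  "commands": [
    [0,0,35,0,0,1.7],
    [0,0,40,0,0,0],
    [0,0,40,0,0,0],
    [0,0,40,0,0,0],
    [0,0,25,0,0,0]
  ]
}}

```text
time: 7.28
tool_pos: [0.5673, -0.3771, 0.0562]
tool_rot: [-0.004, 0.787, 0.617, -0.001]
contact_force: [-0.4, -0.4, -1.0]
gripper_width: 0.997
grasp_force: 0.0
```

Request:
{"op": "play_rows", "data": {
  "commands": [
    [0,0,20,0,0,0],
    [0,0,15,0,0,0],
    [0,0,0,0,0,0],
    [0,0,0,0,0,0],
    [0,0,0,0,0,0]
  ]
}}

```text
time: 7.7
tool_pos: [0.5708, -0.38, 0.0291]
tool_rot: [0.001, 0.786, 0.618, 0.0]
contact_force: [0.3, -0.2, 0.2]
gripper_width: 0.994
grasp_force: 0.0
```

Request:
{"op": "play_rows", "data": {
  "commands": [
    [0,0,0,0,0,0],
    [0,0,0,0,0,0],
    [0,0,0,0,0,0],
    [0,0,0,0,0,0],
    [0,0,0,0,0,0]
  ],
  "hand": 35
}}

```text
time: 8.12
tool_pos: [0.571, -0.3802, 0.0298]
tool_rot: [0.002, 0.786, 0.618, 0.0]
contact_force: [-1.5, -0.2, 6.2]
gripper_width: 0.628
grasp_force: 63.8
```

Request:
{"op": "play_rows", "data": {
  "commands": [
    [0,0,0,0,0,0],
    [0,0,0,0,0,0],
    [0,0,-10,0,0,0],
    [0,0,-20,0,0,0],
    [0,0,0,0,0,0]
  ]
}}

```text
time: 8.53
tool_pos: [0.5715, -0.3805, 0.0613]
tool_rot: [0.003, 0.786, 0.618, 0.001]
contact_force: [0.1, -0.7, -0.0]
gripper_width: 0.626
grasp_force: 63.7
```

Request:
{"op": "play_rows", "data": {
  "commands": [
    [0,0,-25,0,0,0],
    [0,0,-40,0,0,0],
    [0,0,-40,0,0,0],
    [0,0,-40,0,0,0],
    [0,0,-35,0,0,0]
  ]
}}

```text
time: 8.95
tool_pos: [0.5698, -0.3791, 0.2396]
tool_rot: [0.001, 0.786, 0.618, 0.0]
contact_force: [0.4, -0.6, -1.0]
gripper_width: 0.63
grasp_force: 63.9
```

Request:
{"op": "play_rows", "data": {
  "commands": [
    [15,-1.4,0,0,0,0],
    [30,-2.8,0,0,0,0],
    [30,-2.8,0,0,0,0],
    [30,-2.8,0,0,0,0],
    [30,-2.8,0,0,0,0]
  ]
}}

```text
time: 9.37
tool_pos: [0.5891, -0.2435, 0.2362]
tool_rot: [-0.0, 0.786, 0.618, -0.0]
contact_force: [0.7, -0.5, -1.0]
gripper_width: 0.629
grasp_force: 63.9
```

Request:
{"op": "play_rows", "data": {
  "commands": [
    [35,-3,0,0,0,0],
    [35,-3,0,0,0,0],
    [35,-3,0,0,0,0],
    [35,-3,0,0,0,0],
    [24,-3,0,0,0,0]
  ]
}}

```text
time: 9.78
tool_pos: [0.6134, -0.079, 0.2363]
tool_rot: [-0.001, 0.786, 0.619, 0.0]
contact_force: [0.1, -0.2, -0.9]
gripper_width: 0.626
grasp_force: 63.9
```

Request:
{"op": "play_rows", "data": {
  "commands": [
    [0,0,0,0,0,6.8],
    [0,0,0,0,0,6.8],
    [0,0,0,0,0,6.8],
    [0,0,0,0,0,6.8],
    [0,0,0,0,0,6.8]
  ]
}}

```text
time: 10.2
tool_pos: [0.6132, -0.0816, 0.2362]
tool_rot: [-0.0, 0.934, 0.358, -0.0]
contact_force: [-0.1, -0.3, -1.1]
gripper_width: 0.625
grasp_force: 63.9
```

Request:
{"op": "play_rows", "data": {
  "commands": [
    [0,0,0,0,0,6.8],
    [0,0,0,0,0,6.8],
    [0,0,0,0,0,6.8],
    [0,0,0,0,0,6.8],
    [0,0,0,0,0,6.8]
  ]
}}

```text
time: 10.62
tool_pos: [0.6132, -0.0819, 0.2362]
tool_rot: [-0.0, 0.998, 0.07, -0.001]
contact_force: [0.5, 0.8, -1.9]
gripper_width: 0.629
grasp_force: 63.9
```

Request:
{"op": "play_rows", "data": {
  "commands": [
    [0,0,0,0,0,6.8],
    [0,0,0,0,0,6.6],
    [0,0,0,0,0,0],
    [0,0,0,0,0,0]
  ]
}}

```text
time: 10.95
tool_pos: [0.6133, -0.0819, 0.2365]
tool_rot: [-0.0, 0.999, -0.043, -0.0]
contact_force: [-0.1, 0.4, -2.1]
gripper_width: 0.632
grasp_force: 63.9
```

```bash
python3 - <<'E'
from h import *
togo((.614,-.083,.037),-4.8)
f=wrist(); im=f["image"].copy()
a=np.radians(-4.83);B=np.array([[np.cos(a),-np.sin(a)],[np.sin(a),np.cos(a)]]);c=np.array([.566,0])
for p in((.11,-.004),(.11,-.154),(-.11,-.154),(-.11,-.004),(.118,.162),(.118,-.162),(-.118,-.162)):
    u=proj(f,[*(c+B@p),.11]); print(p,u.round(0)); cv2.circle(im,tuple(int(v) for v in u),3,(255,0,0),-1)
cv2.imwrite("pics/w3.png",im[:,:,::-1])
E
```

```text
t 10.95 pos [ 0.6133 -0.0819  0.2365] yaw -4.9 tilt [-0.001  0.    -1.   ]
togo mm tool axes [  1.    1.1 199.5] turn z -0.1
(0.11, -0.004) [162. 123.]
(0.11, -0.154) [349. 123.]
(-0.11, -0.154) [330. 346.]
(-0.11, -0.004) [181. 346.]
(0.118, 0.162) [-50. 112.]
(0.118, -0.162) [360. 112.]
(-0.118, -0.162) [337. 352.]
```

View pics/w3.png

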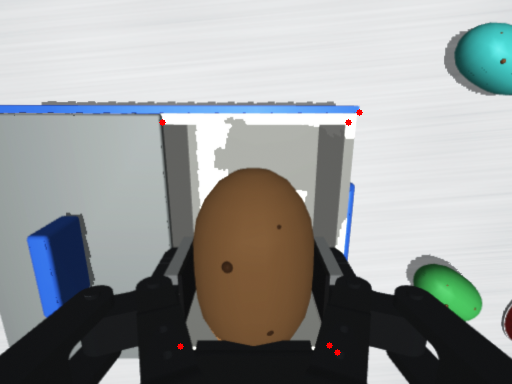

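The wrist view shows the potato held straight at (254,257). The well opening matches the predicted rim points within about 3 mm, and the cover edge is clear at x≈165. I'll lower it.

Request:
{"op": "play_rows", "data": {
  "commands": [
    [2,1,20,0,0,0],
    [0,0,30,0,0,0],
    [0,0,30,0,0,0],
    [0,0,30,0,0,0],
    [0,0,30,0,0,0]
  ]
}}

```text
time: 11.42
tool_pos: [0.6155, -0.0832, 0.096]
tool_rot: [0.0, 0.999, -0.043, 0.0]
contact_force: [0.8, 0.2, -2.0]
gripper_width: 0.626
grasp_force: 63.9
```

Request:
{"op": "play_rows", "data": {
  "commands": [
    [0,0,20,0,0,0],
    [0,0,12,0,0,0],
    [0,0,8,0,0,0],
    [0,0,5,0,0,0],
    [0,0,0,0,0,0]
  ]
}}

```text
time: 11.83
tool_pos: [0.6157, -0.0833, 0.0523]
tool_rot: [0.0, 0.999, -0.044, 0.0]
contact_force: [0.5, -0.1, -2.2]
gripper_width: 0.632
grasp_force: 63.9
```

Request:
{"op": "play_rows", "data": {
  "commands": [
    [0,0,4,0,0,0],
    [0,0,4,0,0,0],
    [0,0,2,0,0,0],
    [0,0,0,0,0,0],
    [0,0,0,0,0,0]
  ]
}}

```text
time: 12.25
tool_pos: [0.6157, -0.0833, 0.0426]
tool_rot: [0.0, 0.999, -0.044, 0.0]
contact_force: [0.2, -1.2, -1.5]
gripper_width: 0.624
grasp_force: 63.9
```

Request:
{"op": "play_rows", "data": {
  "commands": [
    [0,0,1.5,0,0,0],
    [0,0,1.5,0,0,0],
    [0,0,1,0,0,0],
    [0,0,0,0,0,0],
    [0,0,0,0,0,0]
  ]
}}

```text
time: 12.67
tool_pos: [0.6154, -0.0832, 0.0382]
tool_rot: [-0.0, 0.999, -0.044, -0.0]
contact_force: [-0.1, 0.5, -1.3]
gripper_width: 0.627
grasp_force: 63.9
```

Request:
{"op": "play_rows", "data": {
  "commands": [
    [0,0,1,0,0,0],
    [0,0,1,0,0,0],
    [0,0,0,0,0,0],
    [0,0,0,0,0,0]
  ]
}}

```text
time: 13.0
tool_pos: [0.6154, -0.0833, 0.0362]
tool_rot: [-0.0, 0.999, -0.044, -0.0]
contact_force: [0.0, -0.4, -1.7]
gripper_width: 0.627
grasp_force: 63.9
```

Request:
{"op": "play_rows", "data": {
  "commands": [
    [0,0,1,0,0,0],
    [0,0,0,0,0,0],
    [0,0,0,0,0,0],
    [0,0,0,0,0,0]
  ]
}}

```text
time: 13.33
tool_pos: [0.6157, -0.0833, 0.0359]
tool_rot: [0.0, 0.999, -0.044, 0.0]
contact_force: [-2.4, 0.7, 3.1]
gripper_width: 0.629
grasp_force: 64.4
```

Request:
{"op": "play_rows", "data": {
  "commands": [
    [0,0,0,0,0,0],
    [0,0,0,0,0,0],
    [0,0,0,0,0,0],
    [0,0,0,0,0,0],
    [0,0,0,0,0,0]
  ],
  "hand": 75
}}

```text
time: 13.75
tool_pos: [0.6155, -0.0833, 0.0352]
tool_rot: [0.0, 0.999, -0.044, 0.0]
contact_force: [0.8, 0.4, 0.8]
gripper_width: 0.878
grasp_force: 0.0
```

Request:
{"op": "play_rows", "data": {
  "commands": [
    [0,0,-15,0,0,0],
    [0,0,-30,0,0,0],
    [0,0,-40,0,0,0],
    [0,0,-40,0,0,0],
    [0,0,-40,0,0,0]
  ]
}}

```text
time: 14.17
tool_pos: [0.6151, -0.0832, 0.2016]
tool_rot: [-0.0, 0.999, -0.044, -0.0]
contact_force: [0.4, -0.5, 0.1]
gripper_width: 0.878
grasp_force: 0.0
```

Request:
{"op": "play_rows", "data": {
  "commands": [
    [0,0,-40,0,0,0],
    [0,0,0,0,0,0],
    [0,0,0,0,0,0]
  ],
  "hand": 85
}}

```text
time: 14.42
tool_pos: [0.6175, -0.0838, 0.2449]
tool_rot: [0.001, 0.999, -0.044, 0.004]
contact_force: [0.4, 0.2, -0.3]
gripper_width: 0.995
grasp_force: 0.0
```

```bash
python3 - <<'E'
from h import *
togo((.577,.0775,.142),-4.8)
f=wrist(); cv2.imwrite("pics/w4.png",f["image"][:,:,::-1])
E
```

```text
t 14.42 pos [ 0.6175 -0.0838  0.2449] yaw -5.07 tilt [ 0.008 -0.002 -1.   ]
togo mm tool axes [ -55.4 -157.2  102.3] turn z -0.3
```

View pics/w4.png

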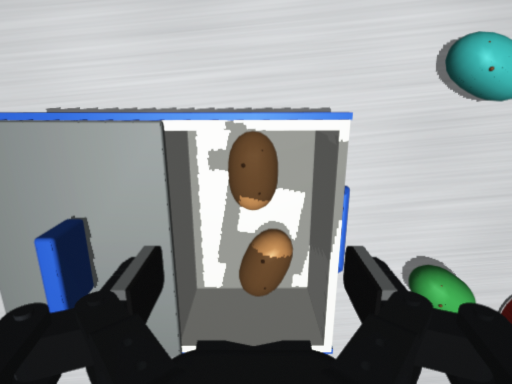

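The view shows both potatoes at the bottom of the right well, at (253,172) and (266,263), with the cover unmoved. Now I'll close the cover.

Request:
{"op": "play_rows", "data": {
  "commands": [
    [-10.5,-31.5,0,0,0,0],
    [-10.5,-31.5,0,0,0,0],
    [-10.5,-31.5,0,0,0,0],
    [-10.5,-31.5,0,0,0,0],
    [-10.5,-31.5,0,0,0,0]
  ]
}}

```text
time: 14.88
tool_pos: [0.5753, 0.0795, 0.2371]
tool_rot: [0.0, 0.999, -0.045, -0.002]
contact_force: [0.9, 1.5, -0.9]
gripper_width: 0.997
grasp_force: 0.0
```

Request:
{"op": "play_rows", "data": {
  "commands": [
    [0,0,0,0,0,0],
    [0,0,25,0,0,0],
    [0,0,35,0,0,0],
    [0,0,30,0,0,0],
    [0,0,12,0,0,0]
  ]
}}

```text
time: 15.3
tool_pos: [0.5728, 0.0779, 0.1307]
tool_rot: [0.0, 0.999, -0.044, -0.006]
contact_force: [-0.7, -0.5, -2.3]
gripper_width: 0.99
grasp_force: 0.0
```

Request:
{"op": "play_rows", "data": {
  "commands": [
    [0,0,0,0,0,0],
    [0,0,0,0,0,0],
    [0,0,0,0,0,0],
    [0,0,0,0,0,0],
    [0,0,0,0,0,0]
  ],
  "hand": 5
}}

```text
time: 15.72
tool_pos: [0.5785, 0.0781, 0.1406]
tool_rot: [-0.0, 0.999, -0.044, 0.002]
contact_force: [0.5, 0.2, 0.0]
gripper_width: 0.292
grasp_force: 0.0
```

Request:
{"op": "play_rows", "data": {
  "commands": [
    [0,0,0,0,0,0],
    [0,0,0,0,0,0],
    [0,5,0,0,0,0],
    [0,10,0,0,0,0],
    [0,0,0,0,0,0]
  ]
}}

```text
time: 16.13
tool_pos: [0.5769, 0.0623, 0.1404]
tool_rot: [0.0, 0.999, -0.044, 0.002]
contact_force: [-0.1, -2.4, 6.4]
gripper_width: 0.176
grasp_force: 60.5
```

Request:
{"op": "play_rows", "data": {
  "commands": [
    [0,12,0,0,0,0],
    [0,14,0,0,0,0],
    [0,14,0,0,0,0],
    [0,14,0,0,0,0],
    [0,14,0,0,0,0]
  ]
}}

```text
time: 16.55
tool_pos: [0.5711, -0.0049, 0.1404]
tool_rot: [-0.0, 0.999, -0.044, 0.002]
contact_force: [1.1, 1.6, 6.7]
gripper_width: 0.18
grasp_force: 60.3
```

Request:
{"op": "play_rows", "data": {
  "commands": [
    [0,14,0,0,0,0],
    [0,14,0,0,0,0],
    [0,14,0,0,0,0],
    [0,14,0,0,0,0],
    [0,10,0,0,0,0]
  ]
}}

```text
time: 16.97
tool_pos: [0.5654, -0.0713, 0.1404]
tool_rot: [0.0, 0.999, -0.044, 0.002]
contact_force: [0.8, 1.4, 4.8]
gripper_width: 0.18
grasp_force: 60.3
```

Request:
{"op": "play_rows", "data": {
  "commands": [
    [0,2,0,0,0,0],
    [0,1,0,0,0,0],
    [0,1,0,0,0,0],
    [0,0,0,0,0,0],
    [0,0,0,0,0,0]
  ]
}}

```text
time: 17.38
tool_pos: [0.5651, -0.0748, 0.1404]
tool_rot: [0.0, 0.999, -0.044, 0.002]
contact_force: [1.4, -0.3, 6.2]
gripper_width: 0.18
grasp_force: 60.4
```

Now nudging on to feel the stop.

Request:
{"op": "play_rows", "data": {
  "commands": [
    [0,1,0,0,0,0],
    [0,1,0,0,0,0],
    [0,1,0,0,0,0],
    [0,0,0,0,0,0]
  ]
}}

```text
time: 17.72
tool_pos: [0.5649, -0.0769, 0.1404]
tool_rot: [-0.0, 0.999, -0.044, 0.002]
contact_force: [1.7, 2.6, 6.5]
gripper_width: 0.181
grasp_force: 60.4
```

Request:
{"op": "play_rows", "data": {
  "commands": [
    [0,1,0,0,0,0],
    [0,1,0,0,0,0],
    [0,0,0,0,0,0]
  ]
}}

```text
time: 17.97
tool_pos: [0.5649, -0.0769, 0.1404]
tool_rot: [-0.002, 0.999, -0.044, 0.002]
contact_force: [2.4, 10.5, 5.4]
gripper_width: 0.175
grasp_force: 60.4
```

The position has stopped changing and the force rose to 10 N, so the cover is at its stop. I'll ease off, release and rise.

Request:
{"op": "play_rows", "data": {
  "commands": [
    [0,-1.5,0,0,0,0],
    [0,0,0,0,0,0]
  ]
}}

```text
time: 18.13
tool_pos: [0.5649, -0.0769, 0.1404]
tool_rot: [-0.0, 0.999, -0.044, 0.002]
contact_force: [2.0, 4.0, 5.6]
gripper_width: 0.177
grasp_force: 60.5
```

Request:
{"op": "play_rows", "data": {
  "commands": [
    [0,0,0,0,0,0],
    [0,0,0,0,0,0],
    [0,0,0,0,0,0],
    [0,0,0,0,0,0],
    [0,0,0,0,0,0]
  ],
  "hand": 85
}}

```text
time: 18.55
tool_pos: [0.563, -0.0777, 0.1378]
tool_rot: [-0.0, 0.999, -0.044, -0.0]
contact_force: [-0.2, -0.1, 0.8]
gripper_width: 0.875
grasp_force: 0.0
```

Request:
{"op": "play_rows", "data": {
  "commands": [
    [0,0,-10,0,0,0],
    [0,0,-25,0,0,0],
    [0,0,-30,0,0,0],
    [0,0,-30,0,0,0],
    [0,0,-15,0,0,0]
  ]
}}

```text
time: 18.97
tool_pos: [0.5648, -0.0781, 0.2537]
tool_rot: [0.001, 0.999, -0.044, 0.003]
contact_force: [0.8, -1.4, 0.5]
gripper_width: 0.995
grasp_force: 0.0
```

Request:
{"op": "play_rows", "data": {
  "commands": [
    [0,0,-20,0,0,0],
    [0,0,0,0,0,0],
    [0,0,0,0,0,0],
    [0,0,0,0,0,0]
  ]
}}

```text
time: 19.3
tool_pos: [0.5629, -0.0775, 0.2672]
tool_rot: [-0.0, 0.999, -0.044, -0.001]
contact_force: [-0.6, 0.2, -0.6]
gripper_width: 0.995
grasp_force: 0.0
```

```bash
python3 - <<'E'
from h import *
f=wrist(); cv2.imwrite("pics/w5.png",f["image"][:,:,::-1])
E
```

```text
(no output)
```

View pics/w5.png

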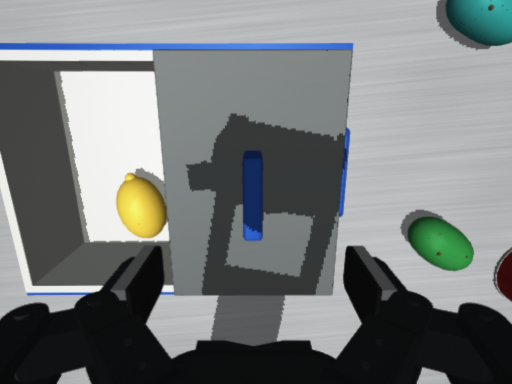

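The cover is fully over the right well, with its edge at the right rim (x≈350). The lemon is in the open left well at (141,206), and the gripper is clear.

```bash
python3 -c "
from plant import manip
print(manip.job_done())"
```

```text
the job is handed in; nothing more can be done
None
```

The loose potato was lowered to the bottom of the right well beside the other potato, the cover is against its stop over that well, the lemon well is open, and the job was handed in at about 19 s; no verdict was returned.

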